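# Sort out three mixed-up things on the lab bench

## Robot

A 6-joint arm with a two-finger parallel gripper is mounted at the origin on the work surface. World frame = base frame: x ahead of the robot, y to its left, z up, the work surface at z = 0. Lengths are in mm, angles in rad, forces in N, time in s.
With the tool pointing down it reaches from about 275 to 825 mm from the base axis. Payload 4.9 kg.
Tool frame: the origin (TCP) lies midway between the tips of the shut fingers; the grasp point (between the pads) lies 19 mm behind it (arm.grip_point_offset is the z of the grasp point in the tool frame, in mm); z points along the fingers, y is the line along which they close (so a half turn about z gives the same grasp; the last joint's range is limited). The gripper opens to 85 mm and grips with 20 to 120 N. Pads are 22 mm wide; open, the fingers measure 114 mm over their backs; the gripper's body (76 mm by 85 mm) begins 54 mm behind the grasp point. The pads swing forward as they close: fully open they stand 13 mm farther back than shut.
Start: joints at [-0.134, 0.326, -0.193, 1.052, 0, 1.437], TCP at [550.017, 0.009, 231.281] pointing down, gripper open.
Joint ranges: [-2.65, 2.65], [-0.97, 1.79], [-1.3, 1.35], [-1.93, 2.1], [-1.47, 1.37], [-3.14, 3.14]. Speed limits (rad/s): [2.57, 2.57, 3.14, 3.14, 3.14, 3.14].

## Interface

Orientations are given as [roll, pitch, yaw] about the fixed x, y, z axes, in that order (R = Rz(yaw) Ry(pitch) Rx(roll)).
In Python, from station import arm gives the robot as it stands.
- The arm moves only by the tool drive_tool, never from a script. Its argument "targets" is a list of rows, each an object with "claw": the closure, from -1 (fully open) to 1 (shut); "travel": the shift along the world's x, y, z in mm, a list of three; "yaw": the turn about the world's z in rad. In form: [{"claw": claw, "travel": [tx, ty, tz], "yaw": yaw}, ...]. A call has 1 to 20 rows; each row shifts and turns the commanded pose from where the row before left it; what a row does not reach is not made up. A row lasts 1/10 s, in which the tool goes at most 50 mm and 8.59 degrees, less where a joint would pass 70% of its speed; a pose out of reach is approached as far as the arm can. A call with a gripper value outside its range is refused whole. The fingers move at their own pace and stop on an object; "squeeze" is the grip in N (left out, the last holds). Time passes only in rows, so rows that do not move let the fingers close. It gives the time, the measured TCP pose, the force, the opening and the grip force at its end, in the units of the state.
- arm.sense(): the state, without advancing time (a new reading comes with each control period).
- arm.read_camera(name): name is "scene" or "side" or "wrist"; returns the picture (480x640x3 uint8, red, green, blue); there is no depth.
- arm.camera_info(name): a dict with "fx", "fy", "cx", "cy" (pixels), "R" (3x3) and "t" (3): a world point X has camera coordinates R X + t. Camera axes: x right, y down, z forward; pixel columns grow to the right and rows downward; lengths in mm; the calibration is good to about 2 mm. A picture is of the moment at which its call begins: read the wrist's pose just before it. camera_info takes no time and is no camera call; for the wrist camera it gives the pose at the moment of the call.
- arm.sign_off(): hands the job in; it is judged then, once.
Trained networks look in the newest picture that a camera, given by its name, has taken for a name from the list of things; names that differ only in an ending like _2 or _b are one class to them, and where a whole thing is asked for, a point or a joint stands for the part that bears it (a point fixed in the world has none). Each returns a list of dicts, best first, with "confidence" (0 to 1); they miss things now and then, are a little off and sometimes report something else, mostly with a low value. They report only what shows in the picture. A call takes as long as a camera call. They do not tell look-alikes from the thing itself.
- arm.outline_of(camera, name): "region" (480x640 bool, what is visible of it) and "point" ([row, column] in pixels, amid what is visible of it).
- arm.spot_point(camera, name): "point" ([row, column] in pixels: a listed point, or the origin of a listed thing).
The state is a dict: "clock": time; "q": joint angles; "qvel": joint speeds; "joint_efforts": joint torques, N m; "tcp_pos": TCP position; "eef_rot": TCP orientation; "wrist_force": force on the tool from outside, world axes, zero at the start; "moment": the same for the moment, N m; "grip_width": opening from 0.0 (shut) to 1.0 (fully open); "grasp_force": force on a finger pad.
Only numpy, scipy, OpenCV 4.12 (cv2) and the standard library are available. Lean on these libraries where they do the work, as an engineer would, in place of code of your own. Each camera call takes 0.05 s, during which the arm holds its last target. There are 200 camera calls.

## Task

On this lab bench the glass beaker, the steel calibration weight and the amber bottle are standing in each other's places. Put the beaker in the middle of the magnetic stirrer's round plate, the weight in the middle of the balance's pan and the bottle in the middle of the drip tray, parking one of them on the empty cork stand on the way. Keep them upright, set them down gently, never on the bare bench, and leave the tube rack, tip box and sample cup where they are.

Things in the scene. Friction and masses are not known exactly. Their poses are not given: they have to be found in the camera images.
- beaker: Empty clear glass beaker, a straight open cylinder 60 mm in outer diameter and 80 mm tall, wall 3 mm, 70 to 120 g, with a small pouring spout at the rim that offers no resistance to the fingers. Origin at the centre of its underside, z up. Can be gripped across its outside.
- weight: Polished steel calibration weight of 500 g: a plain cylinder 38 mm in diameter up to 48 mm height, above it a narrow neck (18 mm) and a round knob 25 mm in diameter from 62 mm to 69 mm height; 71 mm tall in all. Origin at the centre of its underside, z up.
- bottle: Amber glass reagent bottle with a paper band, 58 mm in diameter up to 68 mm height, then a shoulder sloping in to a 28 mm neck at 83 mm, and a black screw cap 35 mm in diameter from 90 mm to the top at 116 mm; solid and closed, 150 to 310 g. Origin at the centre of its underside, z up. The cap is fast and can be gripped.
- stirrer: Magnetic stirrer, home of the beaker: white box 150 x 120 mm with a round steel plate 96 mm in diameter on top, a black knob on its front. Its origin lies on the bench directly under the centre of the standing place; z up; the plate's top is 44 mm above the origin, and the box reaches 97 mm to -x (front) and 53 mm to +x. It is fixed to the bench; its place on the bench and its yaw (within 0.25 rad) differ each time.
- balance: Flat electronic balance, home of the weight: grey box 175 x 125 mm, 26 mm high, with a square steel pan 110 x 110 mm and a small display and two keys in front of the pan. The pan does not give. Its origin lies on the bench directly under the centre of the standing place; z up; the pan's top is 36 mm above the origin, and the box reaches 118 mm to -x (front) and 58 mm to +x. It is fixed to the bench; its place on the bench and its yaw (within 0.25 rad) differ each time.
- drip_tray: Drip tray, home of the bottle: square blue plastic tray 130 x 130 mm, rim 30 mm high and 4 mm thick, filled with a barred steel grid on which things stand. Its origin lies on the bench directly under the centre of the standing place; z up; the grid's top is 24 mm above the origin, 6 mm below the rim. It is fixed to the bench; its place on the bench and its yaw (within 0.25 rad) differ each time.
- spare_stand: Spare stand, the free spot, empty at the start and at the end: square block 110 x 110 mm of light wood with a cork top. Its origin lies on the bench directly under the centre of the standing place; z up; the cork's top is 30 mm above the origin. It is fixed to the bench; its place on the bench and its yaw (within 0.25 rad) differ each time.
- tube_rack: Bystander, loose: yellow tube rack 80 x 128 mm, 45 mm high, with a few tubes standing up to 61 mm. Origin at the centre of its underside, z up, long side along its y.
- tip_box: Bystander, loose: pipette tip box 85 x 122 mm, 56 mm high, purple with a clear lid. Origin at the centre of its underside, z up, long side along its y.
- sample_cup: Bystander, loose and light: round sample cup with a white lid 50 mm in diameter, 46 mm high. Origin at the centre of its underside, z up.
Not all that is in view belongs to the job. There is more than one size of the beaker; the one meant has the size given above.

How it is judged (in metres and radians):
On the way:
1. one of the three things stands, released and upright, on the spare cork stand (((horizontal distance between beaker and spare_stand below 0.045 m and z of beaker in the frame of spare_stand between 0.025 and 0.035 m and angle between beaker's own z axis and vertical below 0.1 rad and linear speed of beaker below 0.02 m/s and contact force between the fingers and beaker below 0.1 N) or (horizontal distance between weight and spare_stand below 0.045 m and z of weight in the frame of spare_stand between 0.025 and 0.035 m and angle between weight's own z axis and vertical below 0.1 rad and linear speed of weight below 0.02 m/s and contact force between the fingers and weight below 0.1 N) or (horizontal distance between bottle and spare_stand below 0.045 m and z of bottle in the frame of spare_stand between 0.025 and 0.035 m and angle between bottle's own z axis and vertical below 0.1 rad and linear speed of bottle below 0.02 m/s and contact force between the fingers and bottle below 0.1 N))), for 0.2 s.
At the end, for the whole second after the job is handed in: The beaker stands on the stirrer's plate, the weight on the balance's pan and the bottle on the drip tray's grid, each within 15 mm of the centre, upright, released and at rest (horizontal distance between beaker and stirrer below 0.015 m and z of beaker in the frame of stirrer between 0.039 and 0.049 m and angle between each of beaker, weight, bottle's own z axis and vertical below 0.1 rad and linear speed of each of beaker, weight, bottle below 0.02 m/s and contact force between the fingers and beaker below 0.1 N and horizontal distance between weight and balance below 0.015 m and z of weight in the frame of balance between 0.031 and 0.041 m and contact force between the fingers and weight below 0.1 N and horizontal distance between bottle and drip_tray below 0.015 m and z of bottle in the frame of drip_tray between 0.019 and 0.029 m and contact force between the fingers and bottle below 0.1 N); the robot touches nothing.
It fails at once if one of the three things is put down on the bare bench (height (world z) of any of beaker, weight, bottle below 0.014 m).
It fails at once if one of the three things is tipped over (angle between any of beaker, weight, bottle's own z axis and vertical above 0.5 rad).
It fails at once if one of the three things is dropped or knocked (faster than 0.6 m/s without the fingers on it) ((linear speed of beaker above 0.6 m/s and contact force between the fingers and beaker below 0.05 N) or (linear speed of weight above 0.6 m/s and contact force between the fingers and weight below 0.05 N) or (linear speed of bottle above 0.6 m/s and contact force between the fingers and bottle below 0.05 N)).
It fails at once if the tube rack, tip box or sample cup is shifted by more than 15 mm (distance of any of tube_rack, tip_box, sample_cup from where it was at the start of the episode above 0.015 m).
It also fails if it takes over 99 s, if anything falls off the work surface, if the arm or the gripper's body presses on something with over 40 N, if the wrist force passes 120 N, or if a joint passes its speed limit or range.

## Working session

There is one attempt and no reset: what is moved stays moved. The work goes in short steps, Python scripts to look and compute and a tool call to move; the robot and the scene stay as the last step left them, time stands still between calls to the robot, and variables do not carry over. Pictures are saved under pics/ and viewed, at most 14 in all, crops included, and the job is handed in when it is done.

Besides the shell and the picture viewer there is one more tool, called in YAML: its name, and indented under it one key for each argument. drive_tool: Moves the arm, as the interface text tells. Its arguments: {"type":"object","properties":{"targets":{"type":"array"},"squeeze":{"type":"number"}},"required":["targets"]}

```bash
mkdir -p pics
cat > h.py <<'E'
import numpy as np, cv2
from station import arm
def ray(cam,pt):
    c=arm.camera_info(cam) if isinstance(cam,str) else cam
    R=np.array(c["R"]);t=np.array(c["t"])
    d=R.T@np.array([(pt[1]-c["cx"])/c["fx"],(pt[0]-c["cy"])/c["fy"],1])
    return -R.T@t,d
def onz(cam,pt,z):
    o,d=ray(cam,pt); return o+d*(z-o[2])/d[2]
def proj(c,X):
    p=np.array(c["R"])@np.array(X)+np.array(c["t"]); return [c["fy"]*p[1]/p[2]+c["cy"],c["fx"]*p[0]/p[2]+c["cx"]]
def save(im,n): cv2.imwrite("pics/"+n,im[:,:,::-1])
E
cat > a.py <<'E'
from h import *
Z=dict(beaker=0,weight=0,bottle=0,stirrer=44,balance=36,drip_tray=24,spare_stand=30,tube_rack=0,tip_box=0,sample_cup=0)
for cam in ["scene","side"]:
    im=arm.read_camera(cam); save(im,cam+".png")
    o,_=ray(cam,[240,320]); print(cam,o.round())
    for n in Z:
        for r in arm.spot_point(cam,n)[:3]:
            print(cam,n,round(r["confidence"],2),np.round(r["point"]),"z0",onz(cam,r["point"],0)[:2].round(),"z40",onz(cam,r["point"],40)[:2].round())
print(arm.sense())
E
python3 a.py
```

```text
scene [1371.   69.  904.]
scene beaker 0.94 [253. 424.] z0 [590. 252.] z40 [625. 244.]
scene beaker 0.75 [263. 501.] z0 [610. 425.] z40 [644. 409.]
scene beaker 0.66 [311. 464.] z0 [746. 326.] z40 [773. 314.]
scene weight 0.91 [200. 350.] z0 [425.  80.] z40 [467.  80.]
scene bottle 0.86 [189. 210.] z0 [ 401. -282.] z40 [ 444. -266.]
scene stirrer 0.68 [205. 215.] z0 [ 461. -258.] z40 [ 502. -244.]
scene balance 0.94 [263. 415.] z0 [620. 231.] z40 [654. 224.]
scene drip_tray 0.69 [209. 349.] z0 [456.  78.] z40 [496.  78.]
scene spare_stand 0.85 [254. 271.] z0 [612. -99.] z40 [646. -91.]
scene tube_rack 0.62 [281. 168.] z0 [ 702. -315.] z40 [ 732. -298.]
scene tip_box 0.8 [203. 441.] z0 [423. 307.] z40 [465. 297.]
scene sample_cup 0.56 [304. 358.] z0 [741. 103.] z40 [769. 101.]
side [242. 557. 789.]
side beaker 0.9 [396. 182.] z0 [604. 415.] z40 [585. 422.]
side beaker 0.75 [317. 158.] z0 [759. 322.] z40 [733. 333.]
side beaker 0.67 [308. 230.] z0 [650. 226.] z40 [629. 243.]
side weight 0.68 [294. 349.] z0 [461.  65.] z40 [450.  90.]
side bottle 0.79 [195. 421.] z0 [ 458. -295.] z40 [ 
[... 467 characters left out ...]
1, 'q': array([-1.34166289e-01,  3.26188075e-01, -1.92619094e-01,  1.05197266e+00,
        2.87273257e-06,  1.43663946e+00]), 'qvel': array([-4.83008288e-04, -8.83883666e-04,  1.27563019e-03,  2.41129373e-05,
        6.98308582e-04,  8.45694363e-04]), 'joint_efforts': array([ 2.23093360e-05, -4.43339610e+01,  2.62762374e+01,  1.03706810e-03,
        2.92915900e-05,  5.71235560e-06]), 'tcp_pos': array([5.50018699e+02, 2.83491958e-02, 2.31280073e+02]), 'eef_rot': array([ 3.14157592e+00, -6.39764094e-07,  1.57078690e+00]), 'wrist_force': array([ 0.06328564,  0.31410914, -1.00501225]), 'moment': array([-0.03529338,  0.00450996, -0.00353194]), 'grasp_force': 0.0, 'grip_width': 1.0006918719250222}
```

View pics/scene.png

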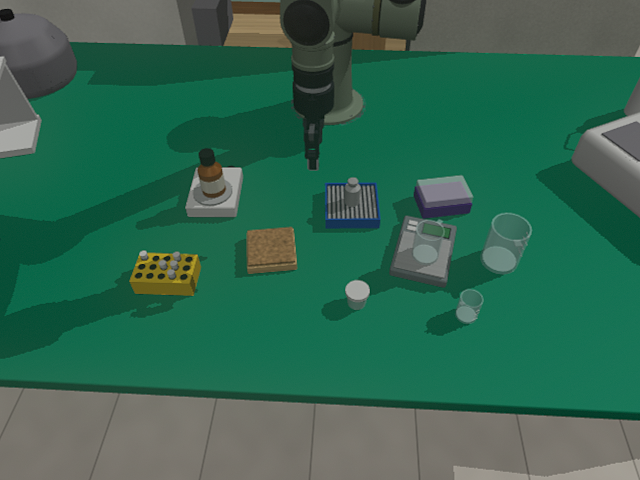

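View pics/side.png

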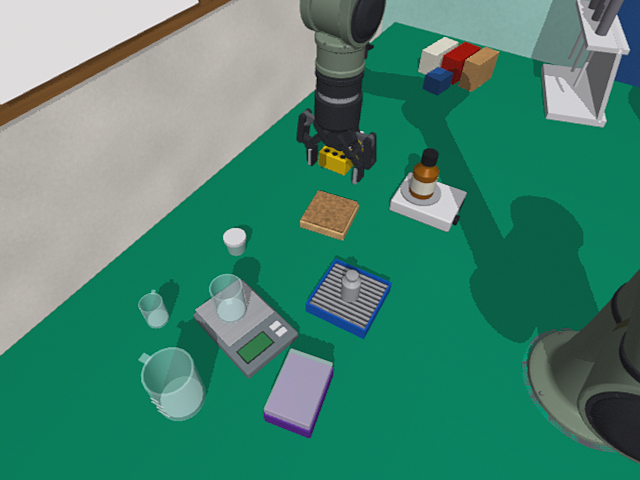

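Three beaker candidates in scene: (row 253, col 424) on the balance, (263, 501) large on the bench, (311, 464) small on the bench. The one on the balance fits both the story and probably the size; I'll confirm it with measured widths and an enlarged crop.

Run:
```python
from h import *
im=cv2.imread("pics/scene.png")
cv2.imwrite("pics/crop.png",cv2.resize(im[200:335,380:560],None,fx=4,fy=4,interpolation=cv2.INTER_CUBIC))
c=arm.camera_info("scene")
for r in arm.outline_of("scene","beaker"):
    m=r["region"]; ys,xs=np.nonzero(m); 
    (cx,cy),(w,h),a=cv2.minAreaRect(np.c_[xs,ys].astype(np.float32))
    print(round(r["confidence"],2),r["point"],xs.min(),xs.max(),ys.min(),ys.max())
    for z in(36,0):
        o,d=ray(c,[ys.mean(),xs.mean()]); P=onz(c,[ys.mean(),xs.mean()],z+40)
        depth=(np.array(c["R"])@P+np.array(c["t"]))[2]; print("  base z",z,"centre",P.round(),"width",round((xs.max()-xs.min()+1)*depth/c["fx"]))
c=arm.camera_info("wrist");print(c, ray(c,[240,320])[0])
```

```text
0.76 [306.6, 466.6] 454 482 289 323
  base z 36 centre [787. 312.  76.] width 56
  base z 0 centre [762. 323.  40.] width 58
0.67 [246.3, 507.0] 480 529 213 273
  base z 36 centre [618. 412.  76.] width 107
  base z 0 centre [585. 427.  40.] width 112
0.58 [239.7, 425.0] 411 444 220 264
  base z 36 centre [623. 246.  76.] width 73
  base z 0 centre [591. 254.  40.] width 76
{'fx': 407.69211193646476, 'fy': 407.69211193646476, 'cx': 313.3661451317179, 'cy': 239.93451000464972, 'R': array([[ 9.99999930e-01, -3.22164538e-04,  1.87906990e-04],
       [-3.64026602e-04, -9.52725435e-01,  3.03832375e-01],
       [ 8.11397525e-05, -3.03832422e-01, -9.52725486e-01]]), 't': array([-550.13527574,  -38.88500654,  380.43721267])} [550.09021372  78.36519098 374.37012667]
```

View pics/crop.png

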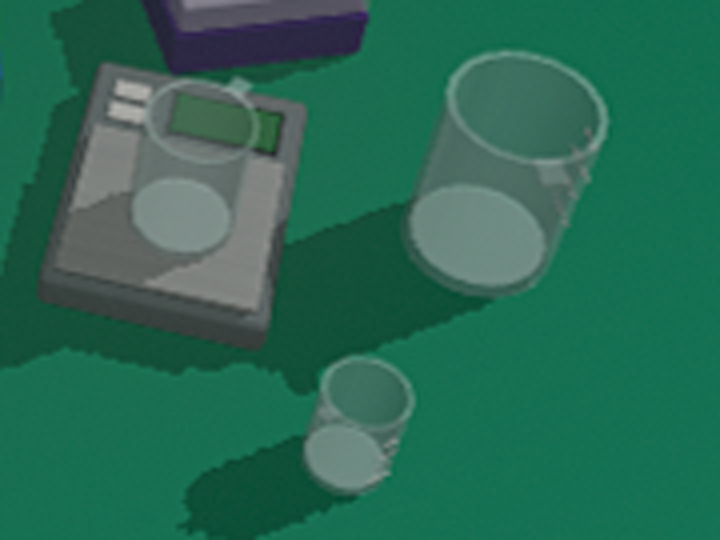

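The crop shows the balance beaker with a rim about 28 px wide (about 60 mm), the large one about 110 mm across and the small one with a ~23 px rim (about 45 mm). The one on the balance, at (253,424), is the right beaker. Next I'll look from above.

drive_tool:
  targets:
    - {"claw": -1,"travel": [0,35,15],"yaw": 0}
    - {"claw": -1,"travel": [0,40,15],"yaw": 0}
    - {"claw": -1,"travel": [0,40,15],"yaw": 0}
    - {"claw": -1,"travel": [0,35,15],"yaw": 0}
    - {"claw": -1,"travel": [0,0,0],"yaw": 0}
    - {"claw": -1,"travel": [0,0,0],"yaw": 0}
  squeeze: 25

```text
clock: 1.75
tcp_pos: [550.1, 150.6, 291.4]
eef_rot: [3.141, 0.0, 1.573]
wrist_force: [0.2, -0.1, -0.5]
grip_width: 1.0
grasp_force: 0.0
```

```bash
cat > look.py <<'E'
from h import *
import sys
Z=dict(beaker=0,weight=0,bottle=0,stirrer=0,balance=0,drip_tray=0,spare_stand=0,tube_rack=0,tip_box=0,sample_cup=0)
Z.update(eval(sys.argv[2]))
s=arm.sense(); print(s["tcp_pos"].round(1),s["eef_rot"].round(3),s["clock"])
c=arm.camera_info("wrist"); im=arm.read_camera("wrist"); save(im,sys.argv[1])
np.savez(sys.argv[1]+".npz",**c)
for n in sys.argv[3:]:
    for r in arm.spot_point("wrist",n)[:2]:
        print(n,round(r["confidence"],2),np.round(r["point"]),"base",onz(c,r["point"],Z[n])[:2].round(1))
E
python3 look.py w1.png "dict(beaker=36,weight=24)" beaker weight balance drip_tray spare_stand sample_cup tip_box
```

```text
[550.1 150.6 291.4] [3.141 0.    1.573] 1.75
beaker 0.88 [ 91. 391.] base [621.7 245.8]
beaker 0.75 [  0. 530.] base [737.5 319.3]
weight 0.96 [256. 223.] base [453.6  79.2]
drip_tray 0.7 [247. 228.] base [454.8  81.8]
spare_stand 0.8 [383. 358.] base [607.1 -98.7]
tip_box 0.89 [ 23. 184.] base [426.4 307.5]
```

View pics/w1.png

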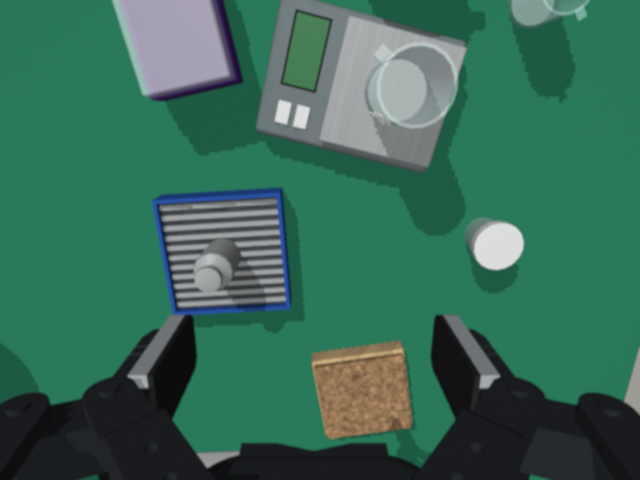

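The view shows the beaker base near (row 90, col 397) and its rim centre at (85, 414). The weight is at (256, 223), the tray spans cols 154-290, and the cork top has its centre near (393, 363).

Run:
```python
from h import *
c=dict(np.load("w1.png.npz"))
def quad(n,px,z):
    P=np.array([onz(c,[y,x],z)[:2] for x,y in px]); e=np.roll(P,-1,0)-P
    a=np.degrees(np.arctan2(e[:,1],e[:,0])); print(n,P.mean(0).round(1),"sides",np.linalg.norm(e,axis=1).round(),"ang",a.round(1))
quad("tray",[(154,199),(282,188),(290,310),(174,314)],30)
quad("pan",[(349,15),(466,42),(426,170),(320,140)],36)
quad("cork",[(314,362),(403,350),(412,427),(325,438)],30)
print("beaker rim",onz(c,[85,413.5],116),"base",onz(c,[90,398],39))
print("weight knob",onz(c,[278,208],71))
im=cv2.imread("pics/w1.png")
for a in("balance","drip_tray","spare_stand","beaker"):
    for r in arm.outline_of("wrist",a)[:2]:
        ys,xs=np.nonzero(r["region"]); h=cv2.approxPolyDP(cv2.convexHull(np.c_[xs,ys].astype(np.int32)),6,True)
        print(a,round(r["confidence"],2),h[:,0].tolist())
```

```text
tray [457.4  82.5] sides [130. 136. 128. 129.] ang [   5.   -87.5 -177.7   93.1]
pan [620.8 242.3] sides [107. 116. 107. 109.] ang [ -11.5 -102.9  164.7   76.9]
cork [610.1 -93.9] sides [103. 109. 107. 110.] ang [   8.9  -80.3 -171.    97.2]
beaker rim [623.33177233 246.34228964 116.        ] base [627.28937944 246.24750704  39.        ]
weight knob [448.77947361  74.28144956  71.        ]
balance 0.67 [[465, 42], [422, 171], [256, 129], [279, 0], [321, 0]]
balance 0.52 [[234, 242], [240, 260], [233, 277], [213, 291], [200, 289], [196, 259], [216, 238]]
drip_tray 0.57 [[290, 306], [174, 313], [152, 200], [281, 187]]
spare_stand 0.98 [[410, 427], [328, 437], [312, 353], [399, 340]]
beaker 0.84 [[588, 0], [579, 20], [529, 28], [514, 23], [508, 0]]
beaker 0.59 [[457, 74], [450, 106], [428, 126], [390, 125], [368, 109], [364, 85], [382, 43], [435, 44]]
```

drive_tool:
  targets:
    - {"claw": -1,"travel": [25,32,-20],"yaw": 0}
    - {"claw": -1,"travel": [25,32,-20],"yaw": 0}
    - {"claw": -1,"travel": [24,31.4,-20],"yaw": 0}
    - {"claw": -1,"travel": [0,0,-40],"yaw": 0}
    - {"claw": -1,"travel": [0,0,-30],"yaw": 0}
    - {"claw": -1,"travel": [0,0,0],"yaw": 0}
    - {"claw": -1,"travel": [0,0,0],"yaw": 0}

```text
clock: 3.05
tcp_pos: [623.8, 245.3, 161.5]
eef_rot: [-3.141, 0.0, 1.571]
wrist_force: [1.1, 0.8, -1.0]
grip_width: 0.999
grasp_force: 0.0
```

```bash
python3 look.py w2.png "dict(beaker=36)" beaker balance
python3 - <<'E'
from h import *
c=dict(np.load("w2.png.npz"));print(proj(c,[624,246,116]),proj(c,[624,246,36]))
E
```

```text
[623.8 245.3 161.5] [-3.141  0.     1.571] 3.05
beaker 0.91 [231. 317.] base [626.5 244.2]
beaker 0.77 [104. 499.] base [739.8 326.9]
[np.float64(273.4255402539624), np.float64(313.63888017856704)] [np.float64(228.8048579302745), np.float64(313.65288269943255)]
```

View pics/w2.png

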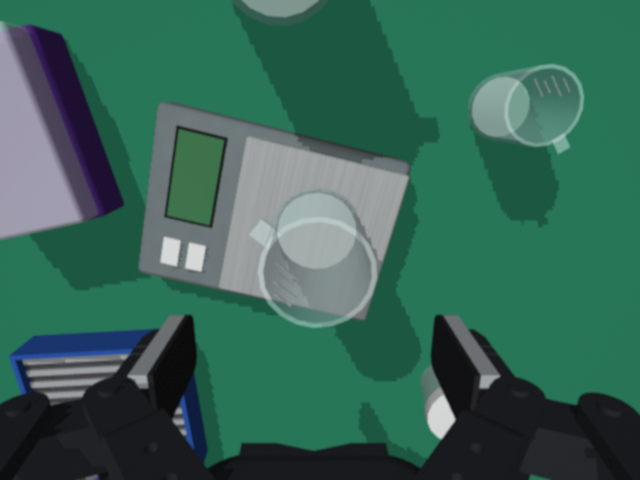

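The rim centre is at (272,318), about 4 px right of the prediction, so the beaker is at x≈626.5, y≈246. I'll descend and grip.

drive_tool:
  targets:
    - {"claw": -1,"travel": [2.5,0.5,-20],"yaw": 0}
    - {"claw": -1,"travel": [0,0,-35],"yaw": 0}
    - {"claw": -1,"travel": [0,0,-25],"yaw": 0}
    - {"claw": -1,"travel": [0,0,-16],"yaw": 0}
    - {"claw": -1,"travel": [0,0,0],"yaw": 0}
    - {"claw": 0,"travel": [0,0,0],"yaw": 0}
    - {"claw": 1,"travel": [0,0,0],"yaw": 0}
    - {"claw": 1,"travel": [0,0,0],"yaw": 0}
    - {"claw": 1,"travel": [0,0,0],"yaw": 0}
    - {"claw": 1,"travel": [0,0,0],"yaw": 0}
    - {"claw": 1,"travel": [0,0,0],"yaw": 0}
  squeeze: 25

```text
clock: 4.3
tcp_pos: [628.1, 246.3, 67.9]
eef_rot: [3.138, -0.001, 1.571]
wrist_force: [-0.6, -0.7, 6.6]
grip_width: 0.707
grasp_force: 27.7
```

Run:
```python
from h import *
for f,qs in (("w2.png",[("pan",[(246,137),(410,170),(366,320),(219,288)],36)]),):
    c=dict(np.load(f+".npz"))
    for n,px,z in qs:
        P=np.array([onz(c,[y,x],z)[:2] for x,y in px]); e=np.roll(P,-1,0)-P
        print(n,P.mean(0).round(1),np.linalg.norm(e,axis=1).round(),np.degrees(np.arctan2(e[:,1],e[:,0])).round(1))
```

```text
pan [621.6 242.7] [109. 113. 110. 108.] [ -11.2 -102.6  166.4   76.8]
```

drive_tool:
  targets:
    - {"claw": 1,"travel": [0,0,10],"yaw": 0}
    - {"claw": 1,"travel": [0,0,20],"yaw": 0}
    - {"claw": 1,"travel": [0,-10,25],"yaw": 0}
    - {"claw": 1,"travel": [-2,-30,10],"yaw": 0}
    - {"claw": 1,"travel": [-2,-40,0],"yaw": 0}
    - {"claw": 1,"travel": [-2,-40,0],"yaw": 0}
    - {"claw": 1,"travel": [-2,-40,0],"yaw": 0}
    - {"claw": 1,"travel": [-2,-40,0],"yaw": 0}
    - {"claw": 1,"travel": [-2,-40,0],"yaw": 0}
    - {"claw": 1,"travel": [-2,-40,0],"yaw": 0}
    - {"claw": 1,"travel": [-2,-35,0],"yaw": 0}
    - {"claw": 1,"travel": [0,-20,0],"yaw": 0}
    - {"claw": 1,"travel": [0,-8,0],"yaw": 0}
    - {"claw": 1,"travel": [0,0,-20],"yaw": 0}
    - {"claw": 1,"travel": [0,0,0],"yaw": 0}
    - {"claw": 1,"travel": [0,0,0],"yaw": 0}

```text
clock: 5.9
tcp_pos: [610.1, -96.1, 110.4]
eef_rot: [-3.14, -0.001, 1.572]
wrist_force: [-0.2, 0.6, -0.4]
grip_width: 0.705
grasp_force: 27.7
```

```bash
python3 look.py w3.png "dict(beaker=79)" beaker spare_stand stirrer bottle
python3 - <<'E'
from h import *
c=dict(np.load("w3.png.npz"));
for r in arm.outline_of("wrist","spare_stand")[:1]:
    ys,xs=np.nonzero(r["region"]); print(cv2.approxPolyDP(cv2.convexHull(np.c_[xs,ys].astype(np.int32)),5,True)[:,0].tolist())
E
```

```text
[610.1 -96.1 110.4] [-3.140e+00 -1.000e-03  1.572e+00] 5.9
beaker 0.63 [289. 310.] base [608.8 -97.5]
spare_stand 0.95 [240. 313.] base [609.7 -98.6]
stirrer 0.53 [236. 314.] base [610.7 -95.8]
[[411, 302], [393, 311], [237, 302], [207, 177], [221, 169], [393, 144]]
```

View pics/w3.png

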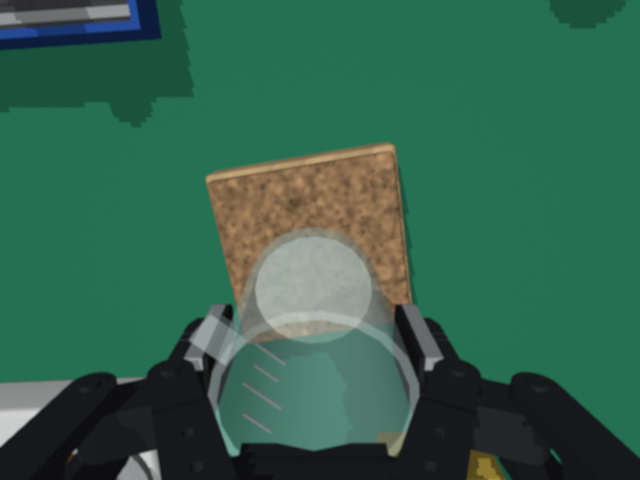

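The beaker is centred over the cork (cork at cols 207-411), so I'll set it down.

drive_tool:
  targets:
    - {"claw": 1,"travel": [0,0,-20],"yaw": 0}
    - {"claw": 1,"travel": [0,0,-15],"yaw": 0}
    - {"claw": 1,"travel": [0,0,-7],"yaw": 0}
    - {"claw": 1,"travel": [0,0,-3],"yaw": 0}
    - {"claw": 1,"travel": [0,0,-2],"yaw": 0}
    - {"claw": 1,"travel": [0,0,-1],"yaw": 0}
    - {"claw": 1,"travel": [0,0,0],"yaw": 0}
    - {"claw": 1,"travel": [0,0,0],"yaw": 0}

```text
clock: 7.0
tcp_pos: [610.9, -97.2, 62.8]
eef_rot: [3.141, 0.0, 1.571]
wrist_force: [0.0, 0.1, -0.7]
grip_width: 0.707
grasp_force: 27.7
```

drive_tool:
  targets:
    - {"claw": 1,"travel": [0,0,-1],"yaw": 0}
    - {"claw": 1,"travel": [0,0,0],"yaw": 0}
    - {"claw": 1,"travel": [0,0,-1],"yaw": 0}
    - {"claw": 1,"travel": [0,0,0],"yaw": 0}

```text
clock: 7.4
tcp_pos: [610.9, -97.3, 61.8]
eef_rot: [3.14, 0.001, 1.571]
wrist_force: [-3.1, 0.6, 10.1]
grip_width: 0.702
grasp_force: 28.3
```

drive_tool:
  targets:
    - {"claw": 0.2,"travel": [0,0,0],"yaw": 0}
    - {"claw": -1,"travel": [0,0,0],"yaw": 0}
    - {"claw": -1,"travel": [0,0,0],"yaw": 0}
    - {"claw": -1,"travel": [0,0,0],"yaw": 0}
    - {"claw": -1,"travel": [0,0,10],"yaw": 0}
    - {"claw": -1,"travel": [0,0,30],"yaw": 0}
    - {"claw": -1,"travel": [0,0,40],"yaw": 0}
    - {"claw": -1,"travel": [0,0,40],"yaw": 0}
    - {"claw": -1,"travel": [-32,35,0],"yaw": 0}
    - {"claw": -1,"travel": [-32,35,0],"yaw": 0}
    - {"claw": -1,"travel": [-32,35,0],"yaw": 0}
    - {"claw": -1,"travel": [-32,35,0],"yaw": 0}
    - {"claw": -1,"travel": [-32,34,-20],"yaw": 0}
    - {"claw": -1,"travel": [0,0,-20],"yaw": 0}
    - {"claw": -1,"travel": [0,0,0],"yaw": 0}
    - {"claw": -1,"travel": [0,0,0],"yaw": 0}

```text
clock: 9.0
tcp_pos: [451.7, 76.2, 141.4]
eef_rot: [3.141, 0.0, 1.571]
wrist_force: [0.9, -0.4, 0.2]
grip_width: 1.0
grasp_force: 0.0
```

```bash
python3 look.py w4.png "dict(weight=24)" weight drip_tray
python3 - <<'E'
from h import *
c=dict(np.load("w4.png.npz"));
print(proj(c,[450,77,24]),proj(c,[450,77,95]))
for n in ("drip_tray","weight"):
  for r in arm.outline_of("wrist",n)[:1]:
    ys,xs=np.nonzero(r["region"]); print(n,cv2.approxPolyDP(cv2.convexHull(np.c_[xs,ys].astype(np.int32)),5,True)[:,0].tolist())
arm.read_camera("scene")
for r in arm.spot_point("scene","beaker"): print(r["confidence"],onz("scene",r["point"],30))
E
```

```text
[451.7  76.2 141.4] [3.141 0.    1.571] 9.0
weight 0.95 [228. 320.] base [456.5  79.8]
[np.float64(232.11358267891217), np.float64(310.4767750976653)] [np.float64(272.63588900199375), np.float64(309.6597810899603)]
drip_tray [[418, 310], [233, 322], [207, 133], [419, 118]]
weight [[327, 283], [305, 281], [283, 253], [293, 209], [314, 198], [336, 206], [350, 243], [346, 264]]
0.98 [777.18176855 312.25570438  30.        ]
0.69 [612.14234147 -94.93654307  30.        ]
0.62 [632.58176055 408.20132754  30.        ]
```

View pics/w4.png

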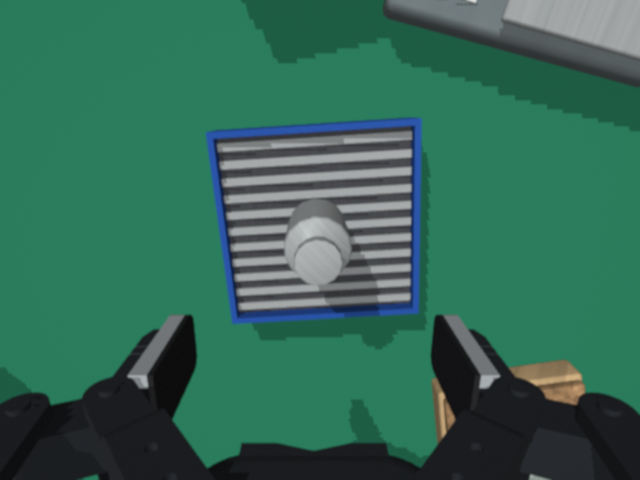

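The knob is at (row 262, col 318) and the tray corners are at (209,133), (420,119), (418,312) and (234,322).

```bash
cat > quad.py <<'E'
from h import *
def quad(f,px,z):
    c=dict(np.load(f+".npz")); P=np.array([onz(c,[y,x],z)[:2] for x,y in px]); e=np.roll(P,-1,0)-P
    print(P.mean(0).round(1),np.linalg.norm(e,axis=1).round(),np.degrees(np.arctan2(e[:,1],e[:,0])).round(1))
E
python3 - <<'E'
from quad import *
quad("w4.png",[(208,132),(421,119),(418,312),(234,322)],30)
c=dict(np.load("w4.png.npz"))
print(onz(c,[262,318],95),onz(c,[225,318],40))
E
```

```text
[456.4  81.3] [128. 129. 128. 129.] [   3.3  -86.4 -176.6   93.6]
[454.15760657  82.68336827  95.        ] [454.79645357  86.38250658  40.        ]
```

drive_tool:
  targets:
    - {"claw": -1,"travel": [3.3,4.8,-20],"yaw": 0}
    - {"claw": -1,"travel": [0,0,-30],"yaw": 0}
    - {"claw": -1,"travel": [0,0,-30],"yaw": 0}
    - {"claw": -1,"travel": [0,0,-19],"yaw": 0}
    - {"claw": -1,"travel": [0,0,-5],"yaw": 0}
    - {"claw": -1,"travel": [0,0,0],"yaw": 0}
    - {"claw": 0,"travel": [0,0,0],"yaw": 0}
    - {"claw": 1,"travel": [0,0,0],"yaw": 0}
    - {"claw": 1,"travel": [0,0,0],"yaw": 0}
    - {"claw": 1,"travel": [0,0,0],"yaw": 0}
    - {"claw": 1,"travel": [0,0,0],"yaw": 0}
    - {"claw": 1,"travel": [0,0,0],"yaw": 0}
    - {"claw": 1,"travel": [0,0,0],"yaw": 0}
  squeeze: 60

```text
clock: 10.65
tcp_pos: [454.7, 81.2, 37.6]
eef_rot: [3.14, 0.0, 1.571]
wrist_force: [-1.6, -0.5, 7.3]
grip_width: 0.424
grasp_force: 59.9
```

drive_tool:
  targets:
    - {"claw": 1,"travel": [0,0,8],"yaw": 0}
    - {"claw": 1,"travel": [0,0,20],"yaw": 0}
    - {"claw": 1,"travel": [0,0,30],"yaw": 0}
    - {"claw": 1,"travel": [10,10,10],"yaw": 0}
    - {"claw": 1,"travel": [25,24,0],"yaw": 0}
    - {"claw": 1,"travel": [28,27,0],"yaw": 0}
    - {"claw": 1,"travel": [28,27,0],"yaw": 0}
    - {"claw": 1,"travel": [28,27,0],"yaw": 0}
    - {"claw": 1,"travel": [25,24,0],"yaw": 0}
    - {"claw": 1,"travel": [15,15,0],"yaw": 0}
    - {"claw": 1,"travel": [8,7,0],"yaw": 0}
    - {"claw": 1,"travel": [0,0,-20],"yaw": 0}
    - {"claw": 1,"travel": [0,0,0],"yaw": 0}
    - {"claw": 1,"travel": [0,0,0],"yaw": 0}

```text
clock: 12.05
tcp_pos: [619.8, 241.7, 83.7]
eef_rot: [-3.138, 0.001, 1.571]
wrist_force: [0.1, 0.0, -4.8]
grip_width: 0.425
grasp_force: 61.2
```

```bash
python3 look.py w5.png "dict(weight=72)" weight balance sample_cup
```

```text
[619.8 241.7  83.7] [-3.138e+00  1.000e-03  1.571e+00] 12.05
weight 0.98 [307. 315.] base [620.5 241.3]
balance 0.55 [249. 314.] base [620.2 242.2]
```

View pics/w5.png

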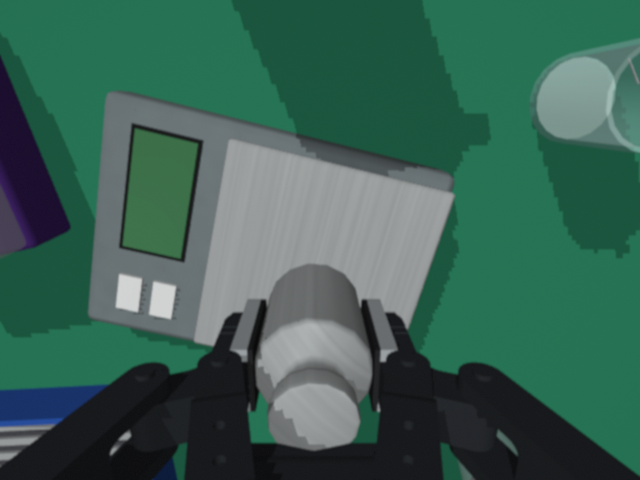

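The weight hangs over the pan (pan cols 195-455) and is centred within 2 mm. I'll lower it.

drive_tool:
  targets:
    - {"claw": 1,"travel": [1.5,1,-15],"yaw": 0}
    - {"claw": 1,"travel": [0,0,-11],"yaw": 0}
    - {"claw": 1,"travel": [0,0,-4],"yaw": 0}
    - {"claw": 1,"travel": [0,0,-2],"yaw": 0}
    - {"claw": 1,"travel": [0,0,0],"yaw": 0}
    - {"claw": 1,"travel": [0,0,-1],"yaw": 0}
    - {"claw": 1,"travel": [0,0,0],"yaw": 0}
    - {"claw": 1,"travel": [0,0,0],"yaw": 0}

```text
clock: 13.05
tcp_pos: [623.0, 243.2, 52.0]
eef_rot: [3.141, -0.0, 1.571]
wrist_force: [0.5, -0.2, -5.1]
grip_width: 0.423
grasp_force: 61.3
```

drive_tool:
  targets:
    - {"claw": 1,"travel": [-0.8,0,-1],"yaw": 0}
    - {"claw": 1,"travel": [0,0,0],"yaw": 0}
    - {"claw": 1,"travel": [0,0,-1],"yaw": 0}
    - {"claw": 1,"travel": [0,0,0],"yaw": 0}
    - {"claw": 1,"travel": [0,0,0],"yaw": 0}

```text
clock: 13.55
tcp_pos: [622.1, 243.2, 49.7]
eef_rot: [3.141, -0.0, 1.571]
wrist_force: [-0.2, -0.1, -4.5]
grip_width: 0.422
grasp_force: 61.5
```

drive_tool:
  targets:
    - {"claw": 1,"travel": [0,0,-1],"yaw": 0}
    - {"claw": 1,"travel": [0,0,0],"yaw": 0}
    - {"claw": 1,"travel": [0,0,0],"yaw": 0}

```text
clock: 13.85
tcp_pos: [622.1, 243.3, 49.6]
eef_rot: [3.141, -0.0, 1.571]
wrist_force: [-3.3, -1.4, 5.9]
grip_width: 0.421
grasp_force: 62.4
```

drive_tool:
  targets:
    - {"claw": 0,"travel": [0,0,0],"yaw": 0}
    - {"claw": -1,"travel": [0,0,0],"yaw": 0}
    - {"claw": -1,"travel": [0,0,0],"yaw": 0}
    - {"claw": -1,"travel": [0,0,0],"yaw": 0}
    - {"claw": -1,"travel": [0,0,10],"yaw": 0}
    - {"claw": -1,"travel": [0,0,40],"yaw": 0}
    - {"claw": -1,"travel": [0,0,45],"yaw": 0}
    - {"claw": -1,"travel": [-10,-25,35],"yaw": 0}
    - {"claw": -1,"travel": [-16,-40,20],"yaw": 0}
    - {"claw": -1,"travel": [-16,-40,20],"yaw": 0}
    - {"claw": -1,"travel": [-16,-40,15],"yaw": 0}
    - {"claw": -1,"travel": [-16,-40,15],"yaw": 0}
    - {"claw": -1,"travel": [-16,-40,0],"yaw": 0}
    - {"claw": -1,"travel": [-16,-40,0],"yaw": 0}
    - {"claw": -1,"travel": [-16,-40,0],"yaw": 0}
    - {"claw": -1,"travel": [-16,-40,0],"yaw": 0}
    - {"claw": -1,"travel": [-16,-40,0],"yaw": 0}
    - {"claw": -1,"travel": [-16,-40,0],"yaw": 0}
    - {"claw": -1,"travel": [0,-30,0],"yaw": 0}
    - {"claw": -1,"travel": [0,-15,0],"yaw": 0}

```text
clock: 15.85
tcp_pos: [451.8, -229.3, 249.5]
eef_rot: [3.14, 0.001, 1.568]
wrist_force: [-0.7, 1.4, -1.4]
grip_width: 1.003
grasp_force: 0.0
```

drive_tool:
  targets:
    - {"claw": -1,"travel": [0,0,0],"yaw": 0}
    - {"claw": -1,"travel": [0,0,0],"yaw": 0}

```text
clock: 16.05
tcp_pos: [452.1, -226.2, 248.7]
eef_rot: [3.142, -0.001, 1.571]
wrist_force: [0.0, 0.2, -0.5]
grip_width: 1.001
grasp_force: 0.0
```

```bash
python3 look.py w6.png "dict(bottle=44)" bottle stirrer
python3 - <<'E'
from h import *
arm.read_camera("scene")
for n,z in(("weight",36),("beaker",30)):
  for r in arm.spot_point("scene",n): print(n,round(r["confidence"],2),onz("scene",r["point"],z).round(1))
E
```

```text
[ 452.1 -226.2  248.7] [ 3.142e+00 -1.000e-03  1.571e+00] 16.05
bottle 0.9 [233. 312.] base [ 450.8 -251.9]
weight 0.7 [628.9 243.3  36. ]
beaker 0.84 [775.8 315.6  30. ]
beaker 0.64 [604.2 -98.9  30. ]
beaker 0.64 [633.3 410.   30. ]
beaker 0.48 [756.7  98.3  30. ]
```

View pics/w6.png

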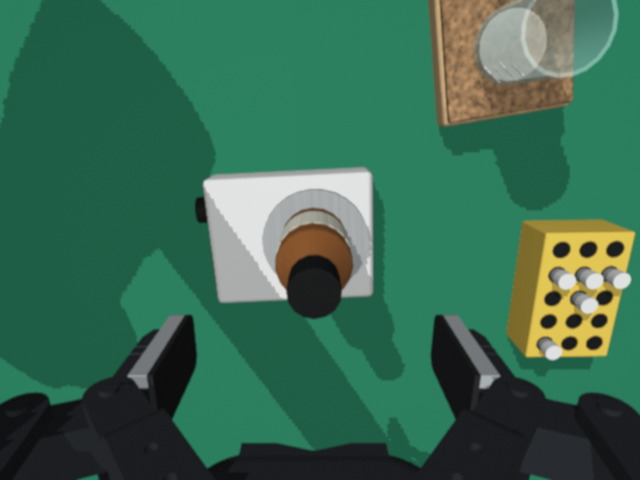

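The plate circle spans cols 263-370 with its top at row 190. The cap centre is at (290, 314).

Run:
```python
from quad import *
c=dict(np.load("w6.png.npz"))
print("cap",onz(c,[290,314.5],160))
L=onz(c,[240,263],44);R=onz(c,[240,370.5],44);T=onz(c,[189,316.5],44);print("plate",(L+R)/2,np.linalg.norm(R-L),T-[0,48,0])
quad("w6.png",[(205,181),(371,169),(373,295),(219,302)],42)
```

```text
cap [ 452.89924187 -254.32059753  160.        ]
plate [ 455.25123022 -258.65178794   44.        ] 96.26147234880904 [ 454.92356616 -260.56045102   44.        ]
[ 432.9 -259. ] [143. 118. 146. 115.] [   4.1  -86.6 -177.2   92. ]
```

drive_tool:
  targets:
    - {"claw": -1,"travel": [0.5,-15,0],"yaw": 0}
    - {"claw": -1,"travel": [0,-13,-15],"yaw": 0}
    - {"claw": -1,"travel": [0,0,-35],"yaw": 0}
    - {"claw": -1,"travel": [0,0,-35],"yaw": 0}
    - {"claw": -1,"travel": [0,0,-25],"yaw": 0}
    - {"claw": -1,"travel": [0,0,-10],"yaw": 0}
    - {"claw": -1,"travel": [0,0,0],"yaw": 0}
    - {"claw": -1,"travel": [0,0,0],"yaw": 0}
    - {"claw": 0,"travel": [0,0,0],"yaw": 0}
    - {"claw": 1,"travel": [0,0,0],"yaw": 0}
    - {"claw": 1,"travel": [0,0,0],"yaw": 0}
    - {"claw": 1,"travel": [0,0,0],"yaw": 0}
    - {"claw": 1,"travel": [0,0,0],"yaw": 0}
    - {"claw": 1,"travel": [0,0,0],"yaw": 0}
    - {"claw": 1,"travel": [0,0,0],"yaw": 0}
  squeeze: 50

```text
clock: 17.85
tcp_pos: [452.8, -255.1, 129.4]
eef_rot: [3.141, 0.001, 1.571]
wrist_force: [-1.4, 0.0, 5.9]
grip_width: 0.395
grasp_force: 49.4
```

drive_tool:
  targets:
    - {"claw": 1,"travel": [0,0,6],"yaw": 0}
    - {"claw": 1,"travel": [0,0,15],"yaw": 0}
    - {"claw": 1,"travel": [0,8,14],"yaw": 0}
    - {"claw": 1,"travel": [0,20,0],"yaw": 0}
    - {"claw": 1,"travel": [0,32,0],"yaw": 0}
    - {"claw": 1,"travel": [1,38,0],"yaw": 0}
    - {"claw": 1,"travel": [1,40,0],"yaw": 0}
    - {"claw": 1,"travel": [1,40,0],"yaw": 0}
    - {"claw": 1,"travel": [1,40,0],"yaw": 0}
    - {"claw": 1,"travel": [0,38,0],"yaw": 0}
    - {"claw": 1,"travel": [0,32,0],"yaw": 0}
    - {"claw": 1,"travel": [0,24,0],"yaw": 0}
    - {"claw": 1,"travel": [0,14,0],"yaw": 0}
    - {"claw": 1,"travel": [0,8,0],"yaw": 0}
    - {"claw": 1,"travel": [0,2,-20],"yaw": 0}
    - {"claw": 1,"travel": [0,0,-10],"yaw": 0}
    - {"claw": 1,"travel": [0,0,0],"yaw": 0}
    - {"claw": 1,"travel": [0,0,0],"yaw": 0}

```text
clock: 19.65
tcp_pos: [456.3, 80.7, 133.6]
eef_rot: [-3.141, 0.0, 1.57]
wrist_force: [0.6, 0.1, -2.5]
grip_width: 0.395
grasp_force: 50.1
```

```bash
python3 look.py w7.png "dict(bottle=49)" bottle drip_tray
```

```text
[456.3  80.7 133.6] [-3.141  0.     1.57 ] 19.65
bottle 0.74 [249. 311.] base [454.9  80.7]
bottle 0.37 [466. 514.] base [599.4 -82.9]
```

View pics/w7.png

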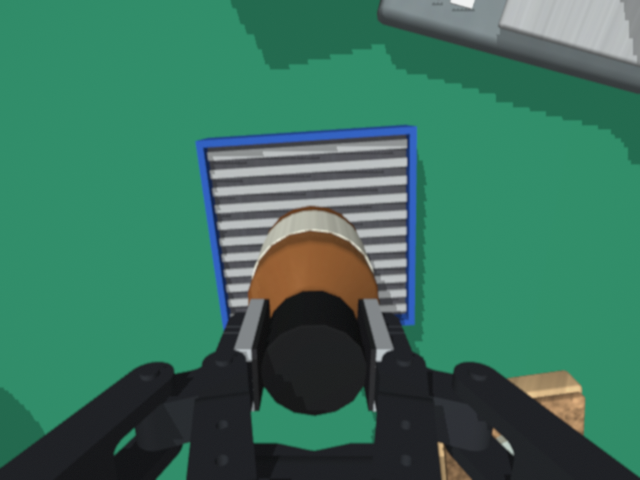

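The bottle hangs upright over the tray (tray cols 198-415), well centred. I'll lower it.

drive_tool:
  targets:
    - {"claw": 1,"travel": [0,0,-12],"yaw": 0}
    - {"claw": 1,"travel": [0,0,-7],"yaw": 0}
    - {"claw": 1,"travel": [0,0,-3],"yaw": 0}
    - {"claw": 1,"travel": [0,0,-1],"yaw": 0}
    - {"claw": 1,"travel": [0,0,0],"yaw": 0}
    - {"claw": 1,"travel": [0,0,-1],"yaw": 0}
    - {"claw": 1,"travel": [0,0,0],"yaw": 0}
    - {"claw": 1,"travel": [0,0,0],"yaw": 0}

```text
clock: 20.6
tcp_pos: [456.6, 81.2, 109.8]
eef_rot: [3.141, 0.0, 1.571]
wrist_force: [0.3, 0.2, -2.2]
grip_width: 0.392
grasp_force: 50.1
```

drive_tool:
  targets:
    - {"claw": 1,"travel": [0,0,-1],"yaw": 0}
    - {"claw": 1,"travel": [0,0,0],"yaw": 0}
    - {"claw": 1,"travel": [0,0,0],"yaw": 0}

```text
clock: 20.9
tcp_pos: [456.7, 81.2, 109.5]
eef_rot: [3.141, -0.0, 1.571]
wrist_force: [-2.6, 0.4, 6.3]
grip_width: 0.397
grasp_force: 50.9
```

drive_tool:
  targets:
    - {"claw": 0,"travel": [0,0,0],"yaw": 0}
    - {"claw": -1,"travel": [0,0,0],"yaw": 0}
    - {"claw": -1,"travel": [0,0,0],"yaw": 0}
    - {"claw": -1,"travel": [0,0,0],"yaw": 0}
    - {"claw": -1,"travel": [0,0,10],"yaw": 0}
    - {"claw": -1,"travel": [0,0,35],"yaw": 0}
    - {"claw": -1,"travel": [0,0,35],"yaw": 0}
    - {"claw": -1,"travel": [20,-22,0],"yaw": 0}
    - {"claw": -1,"travel": [30,-35,0],"yaw": 0}
    - {"claw": -1,"travel": [32,-37,0],"yaw": 0}
    - {"claw": -1,"travel": [32,-37,0],"yaw": 0}
    - {"claw": -1,"travel": [25,-30,0],"yaw": 0}
    - {"claw": -1,"travel": [15,-17.5,-20],"yaw": 0}
    - {"claw": -1,"travel": [0,0,0],"yaw": 0}
    - {"claw": -1,"travel": [0,0,0],"yaw": 0}

```text
clock: 22.4
tcp_pos: [609.8, -97.3, 168.2]
eef_rot: [-3.14, -0.001, 1.57]
wrist_force: [0.3, 0.3, -0.2]
grip_width: 1.004
grasp_force: 0.0
```

```bash
python3 look.py w8.png "dict(beaker=30)" beaker
python3 - <<'E'
from h import *
c=dict(np.load("w8.png.npz"));print(proj(c,[611,-97,110]))
arm.read_camera("side")
for n,z in(("weight",36),("bottle",24)):
  for r in arm.spot_point("side",n): print(n,round(r["confidence"],2),onz("side",r["point"],z).round(1))
E
```

```text
[609.8 -97.3 168.2] [-3.14e+00 -1.00e-03  1.57e+00] 22.4
beaker 0.9 [226. 312.] base [608.6 -97.7]
[np.float64(264.996014604046), np.float64(315.74203065908205)]
weight 0.64 [624.6 246.   36. ]
bottle 0.57 [454.8  78.6  24. ]
```

View pics/w8.png

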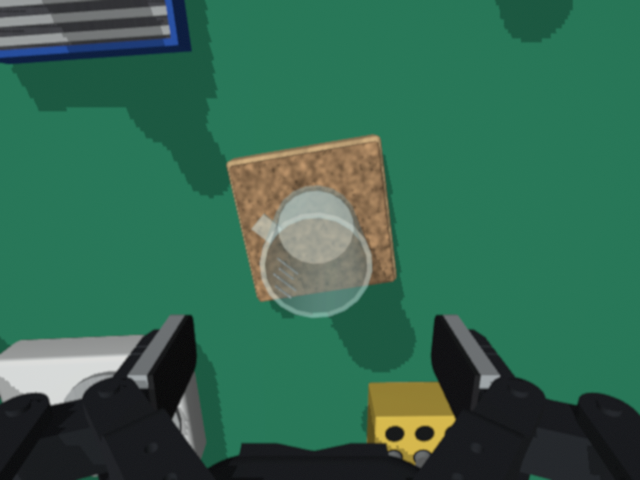

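The rim centre is at (265,316), matching the predicted (611,-97). I'll descend and grip.

drive_tool:
  targets:
    - {"claw": -1,"travel": [1,0.3,-20],"yaw": 0}
    - {"claw": -1,"travel": [0,0,-35],"yaw": 0}
    - {"claw": -1,"travel": [0,0,-30],"yaw": 0}
    - {"claw": -1,"travel": [0,0,-20],"yaw": 0}
    - {"claw": -1,"travel": [0,0,0],"yaw": 0}
    - {"claw": -1,"travel": [0,0,0],"yaw": 0}
    - {"claw": 0,"travel": [0,0,0],"yaw": 0}
    - {"claw": 1,"travel": [0,0,0],"yaw": 0}
    - {"claw": 1,"travel": [0,0,0],"yaw": 0}
    - {"claw": 1,"travel": [0,0,0],"yaw": 0}
    - {"claw": 1,"travel": [0,0,0],"yaw": 0}
    - {"claw": 1,"travel": [0,0,0],"yaw": 0}
  squeeze: 25

```text
clock: 23.85
tcp_pos: [612.7, -97.3, 65.6]
eef_rot: [3.139, 0.001, 1.571]
wrist_force: [-0.2, 0.2, 5.6]
grip_width: 0.705
grasp_force: 26.8
```

drive_tool:
  targets:
    - {"claw": 1,"travel": [0,0,8],"yaw": 0}
    - {"claw": 1,"travel": [0,0,20],"yaw": 0}
    - {"claw": 1,"travel": [0,0,27],"yaw": 0}
    - {"claw": 1,"travel": [-10,-10,5],"yaw": 0}
    - {"claw": 1,"travel": [-24,-24,0],"yaw": 0}
    - {"claw": 1,"travel": [-27,-28,0],"yaw": 0}
    - {"claw": 1,"travel": [-27,-28,0],"yaw": 0}
    - {"claw": 1,"travel": [-27,-27,0],"yaw": 0}
    - {"claw": 1,"travel": [-22,-23,0],"yaw": 0}
    - {"claw": 1,"travel": [-13,-14,0],"yaw": 0}
    - {"claw": 1,"travel": [-6,-7,0],"yaw": 0}
    - {"claw": 1,"travel": [0,0,-20],"yaw": 0}
    - {"claw": 1,"travel": [0,0,0],"yaw": 0}
    - {"claw": 1,"travel": [0,0,0],"yaw": 0}

```text
clock: 25.25
tcp_pos: [455.1, -257.4, 103.3]
eef_rot: [-3.14, -0.001, 1.571]
wrist_force: [-0.3, 0.0, -0.9]
grip_width: 0.706
grasp_force: 27.8
```

```bash
python3 look.py w9.png "dict(beaker=70)" beaker stirrer
```

```text
[ 455.1 -257.4  103.3] [-3.140e+00 -1.000e-03  1.571e+00] 25.25
beaker 0.74 [287. 312.] base [ 454.4 -258.7]
```

View pics/w9.png

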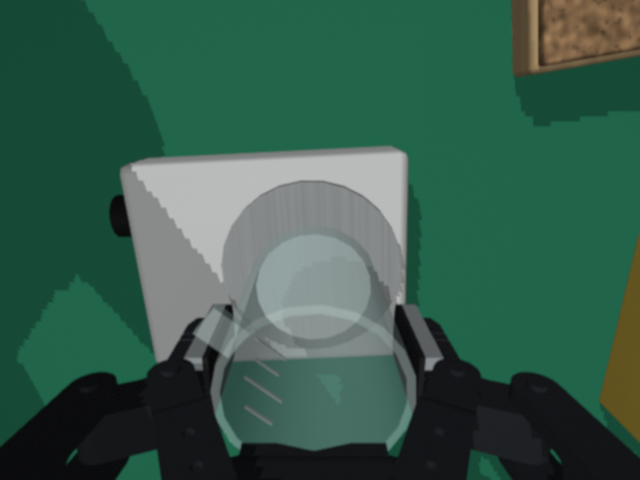

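The plate spans cols 222-403 (centre 312) with the beaker centred over it. I'll set it down.

drive_tool:
  targets:
    - {"claw": 1,"travel": [0,-1,-12],"yaw": 0}
    - {"claw": 1,"travel": [0,0,-7],"yaw": 0}
    - {"claw": 1,"travel": [0,0,-2],"yaw": 0}
    - {"claw": 1,"travel": [0,0,0],"yaw": 0}
    - {"claw": 1,"travel": [0,0,-1],"yaw": 0}
    - {"claw": 1,"travel": [0,0,0],"yaw": 0}
    - {"claw": 1,"travel": [0,0,-1],"yaw": 0}
    - {"claw": 1,"travel": [0,0,0],"yaw": 0}
    - {"claw": 1,"travel": [0,0,0],"yaw": 0}

```text
clock: 26.3
tcp_pos: [455.6, -259.1, 80.7]
eef_rot: [3.141, 0.0, 1.571]
wrist_force: [-0.3, 0.0, -1.1]
grip_width: 0.709
grasp_force: 27.8
```

drive_tool:
  targets:
    - {"claw": 1,"travel": [0,0,-1],"yaw": 0}
    - {"claw": 1,"travel": [0,0,0],"yaw": 0}
    - {"claw": 1,"travel": [0,0,-0.6],"yaw": 0}
    - {"claw": 1,"travel": [0,0,0],"yaw": 0}
    - {"claw": 1,"travel": [0,0,0],"yaw": 0}

```text
clock: 26.8
tcp_pos: [455.6, -259.1, 79.7]
eef_rot: [3.141, 0.0, 1.571]
wrist_force: [-2.0, 1.4, 5.7]
grip_width: 0.706
grasp_force: 28.2
```

Contact. I'll release and retreat, then check all three.

drive_tool:
  targets:
    - {"claw": 0.2,"travel": [0,0,0],"yaw": 0}
    - {"claw": -1,"travel": [0,0,0],"yaw": 0}
    - {"claw": -1,"travel": [0,0,0],"yaw": 0}
    - {"claw": -1,"travel": [0,0,0],"yaw": 0}
    - {"claw": -1,"travel": [0,0,10],"yaw": 0}
    - {"claw": -1,"travel": [0,0,35],"yaw": 0}
    - {"claw": -1,"travel": [0,0,45],"yaw": 0}
    - {"claw": -1,"travel": [0,0,45],"yaw": 0}
    - {"claw": -1,"travel": [0,20,30],"yaw": 0}
    - {"claw": -1,"travel": [0,30,0],"yaw": 0}
    - {"claw": -1,"travel": [0,0,0],"yaw": 0}
    - {"claw": -1,"travel": [0,0,0],"yaw": 0}

```text
clock: 28.0
tcp_pos: [455.6, -208.8, 244.6]
eef_rot: [3.141, 0.001, 1.572]
wrist_force: [0.9, -0.1, 0.1]
grip_width: 1.0
grasp_force: 0.0
```

```bash
python3 look.py w10.png "dict(beaker=44)" beaker stirrer
python3 - <<'E'
from h import *
for cam in("scene","side"):
  im=arm.read_camera(cam)
  if cam=="side": save(im[150:400,160:480].repeat(2,0).repeat(2,1),"fin.png")
  for n,z in(("weight",36),("bottle",24),("beaker",44),("balance",0),("drip_tray",0),("sample_cup",0),("tip_box",0),("tube_rack",0)):
    for r in arm.spot_point(cam,n)[:3]: print(cam,n,round(r["confidence"],2),onz(cam,r["point"],z)[:2].round(1))
E
```

```text
[ 455.6 -208.8  244.6] [3.141e+00 1.000e-03 1.572e+00] 28.0
beaker 0.62 [264. 311.] base [ 453.6 -263.2]
scene weight 0.72 [626.6 242.1]
scene beaker 0.98 [ 454.6 -264.9]
scene beaker 0.71 [783.9 312.6]
scene beaker 0.7 [649.9 403.5]
scene balance 0.59 [614.5 239. ]
scene balance 0.43 [742.  104.2]
scene drip_tray 0.82 [463.3  83.5]
scene sample_cup 0.9 [739.6 102.9]
scene tip_box 0.92 [429.7 311.2]
side weight 0.94 [619.9 246.9]
side bottle 0.64 [459.6  73.2]
side bottle 0.64 [447.4  98. ]
side beaker 0.94 [732.8 333.5]
side beaker 0.91 [ 457.7 -256.9]
side beaker 0.89 [579.9 426.8]
side balance 0.78 [623.4 239.9]
side drip_tray 0.95 [457.3  78.9]
side sample_cup 0.92 [732.3  98.6]
side tip_box 0.73 [424.7 300. ]
side tip_box 0.67 [ 694. -319.]
side tip_box 0.43 [732.9 103.2]
side tube_rack 0.9 [ 696.9 -319.2]
```

View pics/w10.png

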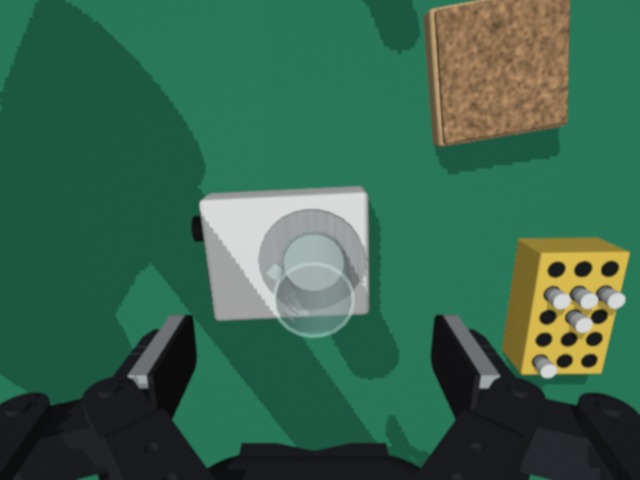

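View pics/fin.png

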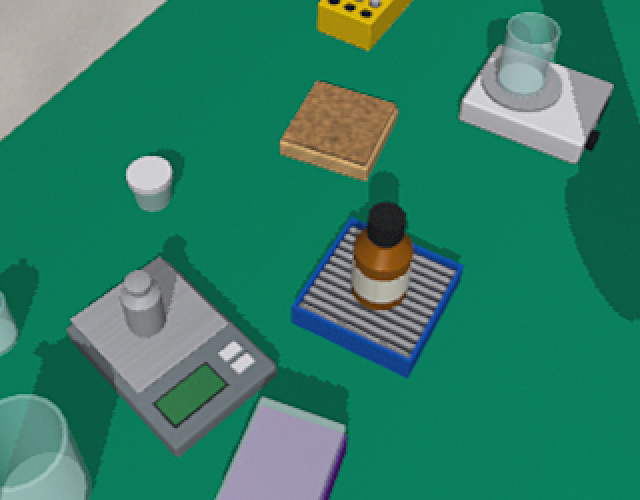

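The wrist view shows the beaker base (262,313) concentric with the plate (cols 259-367). The side crop shows the weight's foot at about (146,325) with the pan centre at (148,326), and the bottle upright mid-tray. The cork stand is empty and the other things are in place.

```bash
python3 -c "
from station import arm
print(arm.sign_off())"
```

```text
the job is handed in; nothing more can be done
None
```

I handed the job in at about 28 s of the 99 s limit: the last pictures show the beaker, weight and bottle upright and centred on the stirrer, balance and drip tray, with the cork stand empty and the bystanders in place; no verdict came back.

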